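# Show the middle mandrel to the inspection mirror

## Robot

A 6-joint arm with a two-finger parallel gripper is mounted at the origin on a cart in front of the work surface, level with it; the furniture and walls round the work are solid. World frame = base frame: x ahead of the robot, y to its left, z up, the work surface at z = 0. Lengths are in m, angles in rad, forces in N, time in s.
With the tool pointing down it reaches from about 0.225 to 0.875 m from the base axis. Payload 3.4 kg.
Tool frame: the origin (TCP) lies between the finger pads; the fingertips stand 11 mm ahead of it and the grasp point (between the pads) lies 8 mm behind it (tips_ahead is the distance from the TCP to the fingertips, in m); z points along the fingers, x is the direction in which the jaws open and shut, and the axes are right-handed (so a half turn about z gives the same grasp; the last joint's range is limited). The gripper opens to 85 mm and grips with 20 to 120 N. Pads are 22 mm wide; open, the fingers measure 114 mm over their backs; the gripper's body (76 mm by 85 mm) begins 54 mm behind the grasp point. The pads swing forward as they close: fully open they stand 13 mm farther back than shut.
Start: joints at [0.998, 0.276, 1.505, -0, 1.361, -0.121], TCP at [0.251, 0.517, 0.242] pointing down, gripper open.
Joint ranges: [-2.89, 2.89], [-0.75, 2.08], [0.22, 2.7], [-1.18, 4.32], [0.11, 2.71], [-2.7, 2.7]. Speed limits (rad/s): [2.57, 2.57, 3.14, 3.14, 3.14, 3.14].

## Interface

Orientations are given as a unit quaternion [w, x, y, z].
In Python, from rig import get_state, get_image, sign_off, masks_of, tips_ahead gives the robot as it stands.
- The arm moves only by the tool play_rows, never from a script. Its argument "series" is a list of rows, each an object of numbers: "fingers": the closure, from -1 (fully open) to 1 (shut); "dx", "dy", "dz": the shift along the world's x, y, z in mm; "turn": the turn about the world's z in rad. A call has 1 to 20 rows; each row shifts and turns the pose as measured when the row begins; what a row does not reach is not made up. A row lasts 1/12 s, in which the tool goes at most 41.7 mm and 7.16 degrees, less where a joint would pass 70% of its speed; a pose out of reach is approached as far as the arm can. A call with a gripper value outside its range is refused whole. The fingers move at their own pace and stop on an object; "squeeze" is the grip in N (left out, the last holds). Time passes only in rows, so rows that do not move let the fingers close. It gives the time, the measured TCP pose, the force and the opening at its end, in the units of the state.
- get_state(): the state, without advancing time (a new reading comes with each control period).
- get_image(name): name is "side" or "top" or "wrist"; returns a dict with "pixels" (400x640x3 uint8, red, green, blue), "vfov" (degrees; the focal length in pixels is half the picture's height over the tangent of half this angle, whatever the lens; pixels are square), "cx", "cy" (the principal point, pixels), "dist" ([k1, k2, p1, p2, k3] as OpenCV has them; the pictures are not rectified), "rvec" (rotation vector, rad) and "tvec" (3), from world to camera coordinates, as OpenCV has them; the wrist camera has in their place "hand_eye" (4x4, takes a point from camera to tool coordinates, whose origin is the TCP and whose axes are the tool frame's). Camera axes: x right, y down, z forward; pixel columns grow to the right and rows downward; lengths in m; the calibration is good to about 2 mm. A picture is of the moment at which its call begins: read the wrist's pose just before it. There is no depth.
- sign_off(): hands the job in, once; it reports no verdict.
Trained networks look in a picture, given as the dict that the camera call returned (one of the last four; its "shot" number tells which), for a name from the list of things; names that differ only in an ending like _2 or _b are one class to them, and where a whole thing is asked for, a point or a joint stands for the part that bears it (a point fixed in the world has none). Each returns a list of dicts, best first, with "p" (0 to 1); they miss things now and then, are a little off and sometimes report something else, mostly with a low value. They report only what shows in the picture. A call takes as long as a camera call.
- masks_of(picture, label): "region" (400x640 bool, what is visible of it) and "xy" ([column, row] in pixels, amid what is visible of it).
The state is a dict: "clock": time; "qpos": joint angles; "qd": joint speeds; "effort": joint torques, N m; "position": TCP position; "ee_rot": TCP orientation; "contact_force": force on the tool from outside, world axes, zero at the start; "moment": the same for the moment, N m; "width": finger opening in m.
Only numpy, scipy, OpenCV 4.12 (cv2) and the standard library are available. Lean on these libraries where they do the work, as an engineer would, in place of code of your own. Each camera call takes 0.05 s, during which the arm holds its last target. There are 200 camera calls.

## Task

Three press mandrels with equal shanks stand in the leaning rack: draw out the one whose head is the middle size, leave the other two seated, turn it until it lies level and hold it still with its shank centred over the inspection mirror, about 15 cm above the glass, so that the underside of the shank can be checked. Nothing may touch the mirror, and the things lying round about stay where they are. Finish while still holding the mandrel there in the gripper: do not put it down or let it go.

Things in the scene. Friction and masses are not known exactly. Their poses are not given: they have to be found in the camera images.
- mandrel_small: loose steel mandrel in one of the rack's holes (which one varies): round head 20 mm in diameter, 60 mm long, on a shank 14 mm in diameter, 55 mm long; about 140 g. Origin on its axis at the shoulder between them; z runs along the axis from shank to head (head z 0 to 60 mm, shank 0 to -55). In the rack z leans 45 degrees from vertical. One of the look-alikes: the thinnest head.
- mandrel_middle: loose steel mandrel in one of the rack's holes (which one varies): round head 28 mm in diameter, 60 mm long, on a shank 14 mm in diameter, 55 mm long; about 200 g. Origin on its axis at the shoulder between them; z runs along the axis from shank to head (head z 0 to 60 mm, shank 0 to -55). In the rack z leans 45 degrees from vertical. THE ONE WANTED: the middle head size of the three.
- mandrel_large: loose steel mandrel in one of the rack's holes (which one varies): round head 36 mm in diameter, 60 mm long, on a shank 14 mm in diameter, 55 mm long; about 280 g. Origin on its axis at the shoulder between them; z runs along the axis from shank to head (head z 0 to 60 mm, shank 0 to -55). In the rack z leans 45 degrees from vertical. One of the look-alikes: the thickest head.
- mandrel_middle_grip (a point): point on the axis of the middle mandrel, 38 mm up its head from the shoulder: a good place to grip, with the fingers closing level and across the rack (along the rack's y).
- mandrel_middle_shank (a point): point on the axis of the middle mandrel, halfway along its shank (27.5 mm from the shoulder).
- mandrel_middle_tip (a point): centre of the end face of the middle mandrel's shank (55 mm from the shoulder).
- rack: fixed rack 110 mm deep, 220 wide, 87 high: steel foot and cheeks, grey bar 40 mm thick whose face looks 45 degrees up and along the rack's -x (towards the robot). Three through holes of 15.6 mm, mouths at x -14, z 66, y -76, 0, 76 mm. Origin on the table under its middle, z up. A mandrel slides freely out along its own axis (up and towards rack -x) and is clear after 55 mm.
- mirror: fixed inspection mirror: bright grey metal plate, square, in a low black frame, 110x110 mm, 9 mm high, lying on the table beyond the rack. Origin on the table under its middle.
- mirror_top (a point): centre of the mirror's face, 9 mm above the table.
- hybrid_near: loose black golf-club head lying to the left of the rack, about 76x105x60 mm; bystander, origin under its middle
- hybrid_far: loose black golf-club head left of the mirror, about 63x105x75 mm; bystander, origin under its middle
- tape: the roll of brown packing tape lying flat to the right of the mirror, 72 mm across, 18 mm high; bystander, origin under its middle
- marker: marker pen lying between the rack and the mirror, to their left, 124 mm long, 16 mm high; bystander, origin under its middle
- bottle: white wash bottle standing to the left of the mirror, 178 mm high; bystander, origin under its middle

How it is judged:
On the way:
1. the middle mandrel is gripped and drawn right out of its hole (contact force between mandrel_middle and the fingers above 1 N and contact force between mandrel_middle and rack below 0.1 N and height (world z) of mandrel_middle_tip above 0.075 m), for 0.1 s.
At the end, for the whole second after the job is handed in: The middle mandrel is in the fingers and touches neither rack, mirror nor another mandrel; it is level within 15 degrees and at rest; mid-shank 11 to 23 cm above the table and within 45 mm of the mirror centre seen from above; the other two are within 20 mm of where they stood (height (world z) of mandrel_middle_shank between 0.11 and 0.23 m and angle between mandrel_middle's own z axis and vertical between 1.31 and 1.83 rad and horizontal distance between mandrel_middle_shank and mirror_top below 0.045 m and contact force between mandrel_middle and the fingers above 1 N and contact force between mandrel_middle and rack below 0.1 N and contact force between mandrel_middle and mirror below 0.1 N and contact force between mandrel_middle and mandrel_small below 0.1 N and contact force between mandrel_middle and mandrel_large below 0.1 N and linear speed of mandrel_middle below 0.03 m/s and angular speed of mandrel_middle below 0.3 rad/s and distance of each of mandrel_small, mandrel_large from where it was at the start of the episode below 0.02 m); the arm keeps its last pose, push and grip.
It fails at once if the small or large mandrel is pulled or knocked more than 20 mm (distance of any of mandrel_small, mandrel_large from where it was at the start of the episode above 0.02 m).
It fails at once if the middle mandrel is dropped on the table (height (world z) of mandrel_middle below 0.035 m).
It fails at once if something presses on the mirror (contact force between mirror and anything else above 0.5 N).
It fails at once if a bystander is shifted more than 30 mm (distance of any of hybrid_near, hybrid_far, tape, marker, bottle from where it was at the start of the episode above 0.03 m).
It also fails if it takes over 40 s, if anything falls off the work surface, if the arm or the gripper's body presses on something with over 40 N, if the wrist force passes 120 N, or if a joint passes its speed limit or range.

## Working session

There is one attempt and no reset: what is moved stays moved. The work goes in short steps, Python scripts to look and compute and a tool call to move; the robot and the scene stay as the last step left them, time stands still between calls to the robot, and variables do not carry over. Pictures are saved under pics/ and viewed, about 8 in all and at most 12, crops included, and the job is handed in when it is done.

Besides the shell and the picture viewer there is one more tool, called after "Call:" as name([rows], argument=value, ...), one row to a line, values as JSON. play_rows: Moves the arm, as the interface text tells. Its arguments: {"type":"object","properties":{"series":{"type":"array"},"squeeze":{"type":"number"}},"required":["series"]}

```bash
ls; mkdir -p pics
cat > h.py <<'E'
import numpy as np, cv2
from scipy.spatial.transform import Rotation as R
from rig import *
def cam(im, st=None):
    f=200/np.tan(np.radians(im["vfov"])/2); K=np.array([[f,0,im["cx"]],[0,f,im["cy"]],[0,0,1.]])
    if "rvec" in im: return K,np.array(im["dist"],float),np.array(im["rvec"],float),np.array(im["tvec"],float)
    q=np.array(st["ee_rot"]);T=np.eye(4);T[:3,:3]=R.from_quat(q[[1,2,3,0]]).as_matrix();T[:3,3]=st["position"]
    W=np.linalg.inv(T@np.array(im["hand_eye"]));return K,np.array(im["dist"],float),cv2.Rodrigues(W[:3,:3])[0].ravel(),W[:3,3]
def proj(c,P): return cv2.projectPoints(np.array(P,float).reshape(-1,1,3),c[2],c[3],c[0],c[1])[0].reshape(-1,2)
def ray(c,px):
    n=cv2.undistortPoints(np.array(px,float).reshape(-1,1,2),c[0],c[1]).reshape(-1,2)
    M=cv2.Rodrigues(c[2])[0]; d=np.c_[n,np.ones(len(n))]@M; return -M.T@c[3], d
def onz(c,px,z):
    o,d=ray(c,px); return o+d*((z-o[2])/d[:,2])[:,None]
def save(n,a): cv2.imwrite("pics/"+n,cv2.cvtColor(a,cv2.COLOR_RGB2BGR))
E
python3 - <<'E'
from h import *
print(get_state())
for n in ["top","side"]:
    im=get_image(n);c=cam(im);save(n+"0.png",im["pixels"])
    print(n,"cam at",ray(c,[[320,200]]))
    for l in ["mandrel_small","mandrel_middle","mandrel_large","rack","mirror","bottle","hybrid_near","hybrid_far","marker","tape"]:
        for m in masks_of(im,l)[:2]:
            print(l,round(m["p"],2),np.round(m["xy"]),m["region"].sum(),np.round(onz(c,[m["xy"]],0.05 if 'mir' not in l else .009),3))
E
```

```text
pics
{'clock': 0.0, 'qpos': array([ 9.98010303e-01,  2.76569062e-01,  1.50612786e+00, -2.24427929e-06,
        1.36065137e+00, -1.20972275e-01]), 'qd': array([ 1.54913670e-04,  1.80663938e-04,  1.19174584e-03,  2.82912070e-04,
        1.41795123e-03, -4.20600002e-05]), 'effort': array([-9.66303778e-04, -4.16776800e+01, -2.45807719e+01, -7.34787700e-04,
        1.12054904e-02,  1.70462283e-05]), 'position': array([0.25076657, 0.51689055, 0.24145656]), 'ee_rot': array([ 3.73713867e-04,  8.47524770e-01,  5.30755116e-01, -7.94293694e-04]), 'contact_force': array([1.14265682, 1.02372354, 0.73412323]), 'moment': array([ 0.02111403,  0.01843403, -0.00592683]), 'width': 0.08547641379366168}
top cam at (array([0.42669953, 0.23834925, 1.1319457 ]), array([[ 0.16524963,  0.01468923, -0.98638232]]))
mandrel_small 0.51 [296. 295.] 221 [[0.39 0.31 0.05]]
mandrel_small 0.41 [323. 266.] 3815 [[0.455 0.248 0.05 ]]
mandrel_middle 0.9 [366. 274.] 370 [[0.436 0.152 0.05 ]]
mandrel_middle 0.69 [420. 140.] 439 [[0.75  0.017 0.05 ]]
mandrel_large 0.74 [331. 287.] 471 [[0.408 0.23  0.05 ]]
rack 0.75 [325. 2
[... 648 characters left out ...]
 [[0.475 0.021 0.05 ]]
mandrel_middle 0.31 [223. 247.] 1072 [[0.606 0.493 0.05 ]]
mandrel_large 0.56 [380. 198.] 379 [[0.453 0.135 0.05 ]]
rack 0.89 [357. 234.] 2784 [[0.415 0.323 0.05 ]]
mirror 0.71 [287. 206.] 804 [[0.676 0.207 0.009]]
bottle 0.75 [218. 208.] 1386 [[0.749 0.367 0.05 ]]
bottle 0.59 [393. 181.] 135 [[0.473 0.012 0.05 ]]
hybrid_near 0.66 [277. 279.] 1457 [[0.455 0.524 0.05 ]]
hybrid_near 0.17 [285. 206.] 726 [[0.622 0.282 0.05 ]]
hybrid_far 0.34 [391. 183.] 128 [[0.469 0.029 0.05 ]]
marker 0.53 [280. 241.] 303 [[0.528 0.421 0.05 ]]
marker 0.24 [373. 218.] 308 [[0.42  0.239 0.05 ]]
tape 0.76 [311. 174.] 241 [[0.693 0.07  0.05 ]]
tape 0.51 [358. 236.] 2693 [[0.411 0.329 0.05 ]]
```

View pics/top0.png

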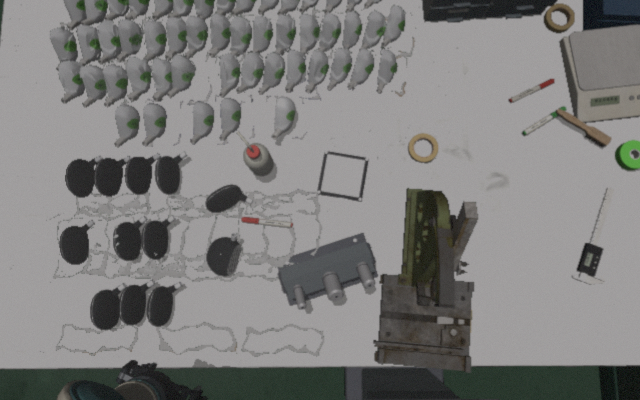

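View pics/side0.png

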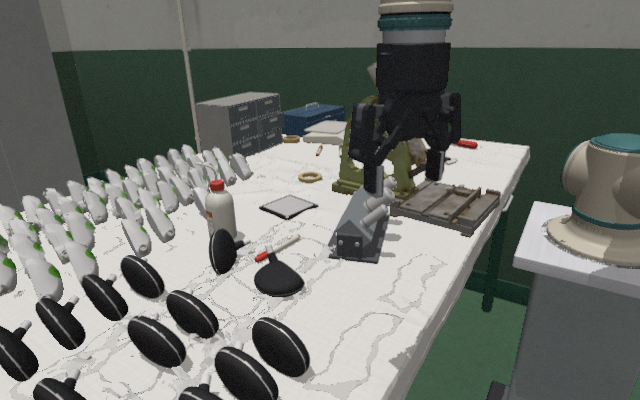

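```bash
cat >> h.py <<'E'
def cyl(r,z0,z1,n=24):
    a=np.linspace(0,2*np.pi,n,endpoint=False);return np.array([[r*np.cos(t),r*np.sin(t),z] for z in (z0,z1) for t in a])
RM={"mandrel_small":.01,"mandrel_middle":.014,"mandrel_large":.018}
SLOT={"mandrel_small":.076,"mandrel_middle":-.076,"mandrel_large":0.}
S=np.sqrt(.5); AX=np.array([-S,0,S])
RL=np.array([[S,0,-S],[0,1,0],[S,0,S]]).T  # columns: local x,y,z ; z=AX
RL=np.column_stack([[S,0,S],[0,1,0],[-S,0,S]])
def w(p,P): # rack pose p=(x,y,yaw)
    c,s=np.cos(p[2]),np.sin(p[2]);return np.asarray(P)@np.array([[c,-s,0],[s,c,0],[0,0,1]]).T+[p[0],p[1],0]
def head(p,l): return w(p,cyl(RM[l],0,.06)@RL.T+[-.014,SLOT[l],.066])
def hull_mask(c,P):
    m=np.zeros((400,640),np.uint8);cv2.fillConvexPoly(m,cv2.convexHull(np.round(proj(c,P)).astype(np.int32)),1);return m>0
E
python3 - <<'E'
from h import *
from scipy.optimize import least_squares
im=get_image("top");c=cam(im);obs=[]
for l in RM:
    ms=[m for m in masks_of(im,l) if m["region"].sum()<1000]; 
    if l=="mandrel_large": print([ (m["xy"],m["p"]) for m in ms])
    m=ms[0]["region"];ys,xs=np.nonzero(m);obs.append((l,[xs.mean(),ys.mean()],m))
def res(p): 
    return np.concatenate([cv2.convexHull(proj(c,head(p,l)).astype(np.float32)).reshape(-1,2).mean(0)*0+ (lambda M:[M["m10"]/M["m00"],M["m01"]/M["m00"]])(cv2.moments(cv2.convexHull(proj(c,head(p,l)).astype(np.float32))))-np.array(o) for l,o,_ in obs])
s=least_squares(res,[.455,.245,.25],diff_step=1e-4)
print(s.x,np.round(s.fun,1))
p=s.x
a=cv2.resize(im["pixels"],None,fx=4,fy=4,interpolation=cv2.INTER_CUBIC)
for l,o,m in obs:
    h=cv2.convexHull((proj(c,head(p,l))*4+2).astype(np.int32));cv2.polylines(a,[h],1,(255,0,0),1)
bar=[[7.3,-110,87],[7.3,110,87],[35,110,59],[35,-110,59]]
bx=np.array([[-55,-110,0],[-55,110,0],[55,110,0],[55,-110,0]])
for P,col in ((np.array([[7.3,-110,87],[7.3,110,87]]),(0,255,0)),(bx,(0,0,255))):
    cv2.polylines(a,[(proj(c,w(p,P/1000))*4+2).astype(np.int32)],1,col,1)
save("crop1.png",a[740:1300,1080:1880])
m=masks_of(im,"mirror")[0]["region"].astype(np.uint8)
cnt=max(cv2.findContours(m,0,1)[0],key=cv2.contourArea);r=cv2.minAreaRect(cnt);print(r, onz(c,cv2.boxPoints(r),.009), onz(c,[r[0]],.009))
E
```

```text
[([333.9, 286.7], 0.89), ([226.2, 196.6], 0.67)]
[0.45231574 0.21550315 0.30871592] [-21.6   7.3  11.1  -3.4  10.5  -4.3]
((342.30810546875, 175.95391845703125), (45.360652923583984, 43.93235778808594), 9.92624568939209) [[0.63043366 0.26420486 0.009     ]
 [0.73808845 0.24492468 0.009     ]
 [0.71708957 0.13590776 0.009     ]
 [0.61014233 0.15652978 0.009     ]] [[0.67356659 0.20034619 0.009     ]]
```

View pics/crop1.png

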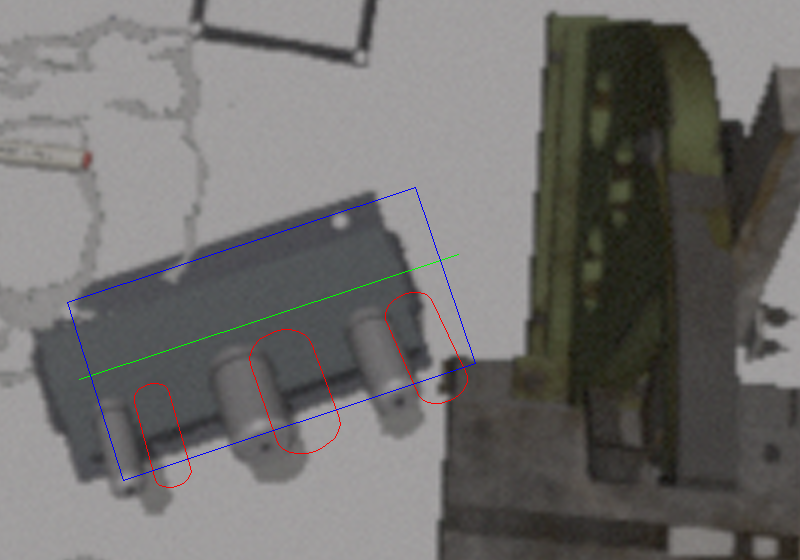

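Run:
```python
from h import *
from scipy.optimize import least_squares
im=get_image("top");c=cam(im);ims=get_image("side");cs=cam(ims)
obs=[("mandrel_small",(300,297)),("mandrel_large",(333,285)),("mandrel_middle",(366,274.5))]
def cen(c,P):
    M=cv2.moments(cv2.convexHull(proj(c,P).astype(np.float32)));return np.array([M["m10"]/M["m00"],M["m01"]/M["m00"]])
s=least_squares(lambda p:np.concatenate([cen(c,head(p,l))-o for l,o in obs]),[.455,.235,.25],diff_step=1e-4)
p=s.x;print(p,np.round(s.fun,1))
out=[]
for (q,cc,x0,y0) in ((im,c,270,190),(ims,cs,320,160)):
    a=cv2.resize(q["pixels"],None,fx=4,fy=4,interpolation=cv2.INTER_CUBIC)
    for l,_ in obs:
        cv2.polylines(a,[cv2.convexHull((proj(cc,head(p,l))*4+2).astype(np.int32))],1,(255,0,0),1)
    for P,col in ((np.array([[7.3,-110,87],[7.3,110,87]]),(0,255,0)),(np.array([[-55,-110,0],[-55,110,0],[55,110,0],[55,-110,0]]),(0,0,255))):
        cv2.polylines(a,[(proj(cc,w(p,P/1000))*4+2).astype(np.int32)],1,col,1)
    out.append(a[y0*4:y0*4+480,x0*4:x0*4+400])
save("crop2.png",np.hstack(out))
```

```text
[0.44588198 0.23798278 0.31713878] [ 0.1 -0.3  0.   0.5 -0.1 -0.2]
```

View pics/crop2.png

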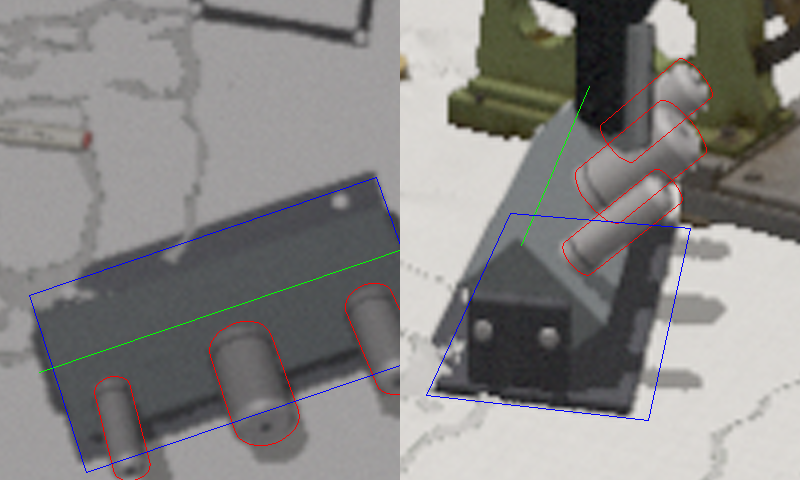

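Call:
play_rows([
  {"dx": 14,"dy": -30,"turn": 0.077,"fingers": -0.2},
  {"dx": 14,"dy": -30,"turn": 0.077,"fingers": -0.2},
  {"dx": 14,"dy": -30,"turn": 0.077,"fingers": -0.2},
  {"dx": 14,"dy": -30,"turn": 0.077,"fingers": -0.2},
  {"dx": 14,"dy": -30,"turn": 0.077,"fingers": -0.2},
  {"dx": 14,"dy": -30,"turn": 0.077,"fingers": -0.2},
  {"dx": 14,"dy": -30,"turn": 0.077,"fingers": -0.2},
  {"dx": 14,"dy": -30,"turn": 0.077,"fingers": -0.2},
  {"dx": 14,"dy": -30,"turn": 0.077,"fingers": -0.2},
  {"dx": 14,"dy": -30,"turn": 0.077,"fingers": -0.2},
  {"fingers": -0.2},
  {"fingers": -0.2},
])

```text
invalid input at $.series[0]: expected keys fingers, dx, dy, dz, turn
```

Run:
```python
from h import *
p=[.4459,.238,.317]
st=get_state();im=get_image("wrist");c=cam(im,st)
q=np.array(st["ee_rot"]);x=R.from_quat(q[[1,2,3,0]]).as_matrix();print(st["position"],np.arctan2(x[1,0],x[0,0]),x[:,2],st["width"],st["contact_force"])
a=im["pixels"].copy()
for l in RM: cv2.polylines(a,[cv2.convexHull(proj(c,head(p,l)).astype(np.int32))],1,(255,0,0),1)
save("w1.png",a)
im=get_image("side");cs=cam(im);save("s1.png",im["pixels"][40:260,230:550])
print(proj(cs,[[.55,.05,z] for z in (0,.1,.2,.3)]))
```

```text
[0.25105161 0.51732891 0.24231809] 1.1189687364998502 [ 2.55618719e-05  7.21230959e-05 -9.99999997e-01] 0.08531169065656463 [ 0.60905247  0.11606089 -0.26777642]
[[359.64589005 197.87336257]
 [360.08697935 162.39157919]
 [360.54120982 124.27806343]
 [361.00685994  83.2919058 ]]
```

View pics/w1.png

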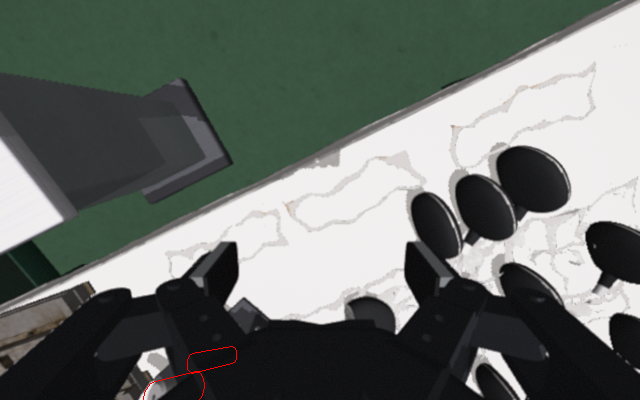

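View pics/s1.png

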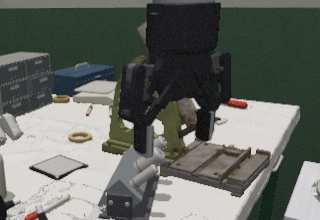

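Call:
play_rows([
  {"dx": 14,"dy": -30,"dz": 0,"turn": 0.077,"fingers": -0.2},
  {"dx": 14,"dy": -30,"dz": 0,"turn": 0.077,"fingers": -0.2},
  {"dx": 14,"dy": -30,"dz": 0,"turn": 0.077,"fingers": -0.2},
  {"dx": 14,"dy": -30,"dz": 0,"turn": 0.077,"fingers": -0.2},
  {"dx": 14,"dy": -30,"dz": 0,"turn": 0.077,"fingers": -0.2},
  {"dx": 14,"dy": -30,"dz": 0,"turn": 0.077,"fingers": -0.2},
  {"dx": 14,"dy": -30,"dz": 0,"turn": 0.077,"fingers": -0.2},
  {"dx": 14,"dy": -30,"dz": 0,"turn": 0.077,"fingers": -0.2},
  {"dx": 14,"dy": -30,"dz": 0,"turn": 0.077,"fingers": -0.2},
  {"dx": 14,"dy": -30,"dz": 0,"turn": 0.077,"fingers": -0.2},
  {"dx": 0,"dy": 0,"dz": 0,"turn": 0,"fingers": -0.2},
])

```text
clock: 2.47
position: [0.3946, 0.2068, 0.2427]
ee_rot: [0.0, 0.567, 0.824, 0.001]
contact_force: [-0.2, -0.4, 0.1]
width: 0.0511
```

Run:
```python
from h import *
p=[.4459,.238,.317]
st=get_state();im=get_image("wrist");c=cam(im,st)
q=np.array(st["ee_rot"]);x=R.from_quat(q[[1,2,3,0]]).as_matrix();print(st["position"],np.arctan2(x[1,0],x[0,0]),x[:,2],st["width"],st["contact_force"])
print("rel cam",ray(c,[[320,200]]))
a=im["pixels"].copy()
for l in RM: cv2.polylines(a,[cv2.convexHull(proj(c,head(p,l)).astype(np.int32))],1,(255,0,0),1);print(l,proj(c,head(p,l)).mean(0),[(m["xy"],m["p"]) for m in masks_of(im,l)])
save("w2.png",a)
t=cam(get_image("top"))
print([onz(t,[[403,200],[403,300],[380,282],[444,188]],z).round(3).tolist() for z in (0,.1,.3)])
```

```text
[0.39455772 0.20675239 0.24273098] 1.9366217314567487 [ 0.00171773  0.00163982 -0.99999718] 0.0510721225933009 [-0.24355723 -0.443442    0.10545925]
rel cam (array([0.33293771, 0.18302044, 0.37407161]), array([[ 0.24509257,  0.09116032, -0.96521255]]))
mandrel_small [402.39374941 213.04835901] [([450.9, 365.8], 0.53), ([331.6, 210.7], 0.37)]
mandrel_middle [262.08710114 206.6291838 ] [([266.7, 204.5], 0.62)]
mandrel_large [332.46417661 209.96319934] [([331.9, 210.5], 0.82)]
[[[0.614, 0.054, 0.0], [0.376, 0.061, 0.0], [0.418, 0.114, 0.0], [0.643, -0.047, 0.0]], [[0.598, 0.07, 0.1], [0.38, 0.077, 0.1], [0.419, 0.125, 0.1], [0.624, -0.022, 0.1]], [[0.565, 0.103, 0.3], [0.389, 0.108, 0.3], [0.42, 0.147, 0.3], [0.586, 0.029, 0.3]]]
```

View pics/w2.png

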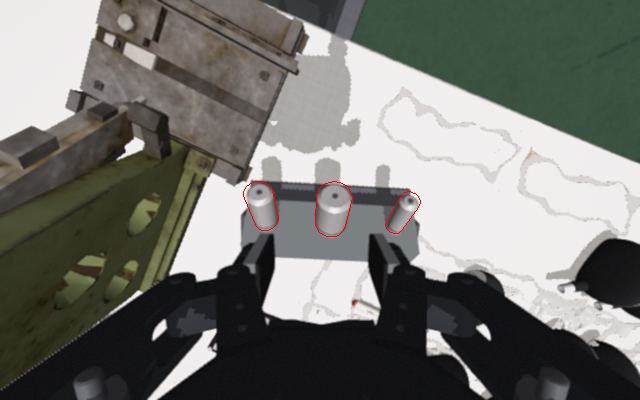

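Call:
play_rows([
  {"dx": 12,"dy": -18,"dz": -10,"turn": -0.025,"fingers": -0.2},
  {"dx": 12,"dy": -18,"dz": -10,"turn": -0.024,"fingers": -0.2},
  {"dx": 12,"dy": -18,"dz": -10,"turn": 0,"fingers": -0.2},
  {"dx": 0,"dy": 0,"dz": 0,"turn": 0,"fingers": -0.2},
  {"dx": 0,"dy": 0,"dz": 0,"turn": 0,"fingers": -0.2},
])

```text
clock: 3.13
position: [0.4267, 0.1646, 0.2121]
ee_rot: [-0.003, 0.581, 0.814, 0.004]
contact_force: [-0.2, -0.3, -0.5]
width: 0.0514
```

Call:
play_rows([
  {"dx": 5,"dy": -12,"dz": -5,"turn": -0.013,"fingers": -0.2},
  {"dx": 0,"dy": 0,"dz": 0,"turn": 0,"fingers": -0.2},
  {"dx": 0,"dy": 0,"dz": 0,"turn": 0,"fingers": -0.2},
])

```text
clock: 3.38
position: [0.4303, 0.1567, 0.2076]
ee_rot: [-0.004, 0.585, 0.811, 0.005]
contact_force: [-0.4, -1.0, 0.5]
width: 0.0513
```

Run:
```python
from h import *
p=[.4459,.238,.317]
st=get_state();im=get_image("wrist");c=cam(im,st)
q=np.array(st["ee_rot"]);x=R.from_quat(q[[1,2,3,0]]).as_matrix();print(st["position"],np.arctan2(x[1,0],x[0,0]))
for l in RM:
    ms=masks_of(im,l)
    for m in ms[:1]:
        ys,xs=np.nonzero(m["region"]);print(l,m["p"],m["xy"],np.percentile(xs,[1,99]),np.percentile(ys,[1,99]))
    P=proj(c,head(p,l));print(P.min(0),P.max(0))
G=w(p,[[-.014-.038*S,-.076,.066+.038*S]]);print(G)
```

```text
[0.4303418  0.1567377  0.20755859] 1.8920543616121406
mandrel_small 0.87 [476.9, 200.0] [453. 499.] [181. 225.]
[451.15892372 176.03572869] [505.11241947 225.43265012]
mandrel_middle 0.87 [319.6, 201.2] [302. 331.] [175. 228.]
[299.05375808 172.08003539] [331.82289685 228.98929568]
mandrel_large 0.6 [394.7, 200.1] [374. 421.] [172. 230.]
[371.27088351 168.54603693] [425.44019307 232.60497806]
[[0.43075682 0.1530468  0.09287006]]
```

Call:
play_rows([
  {"dx": 1,"dy": -4,"dz": -25,"turn": 0,"fingers": -0.2},
  {"dx": 0,"dy": 0,"dz": -25,"turn": 0,"fingers": -0.2},
  {"dx": 0,"dy": 0,"dz": -25,"turn": 0,"fingers": -0.2},
  {"dx": 0,"dy": 0,"dz": -25,"turn": 0,"fingers": -0.2},
  {"dx": 0,"dy": 0,"dz": 0,"turn": 0,"fingers": -0.2},
  {"dx": 0,"dy": 0,"dz": 0,"turn": 0,"fingers": -0.2},
])

```text
clock: 4.08
position: [0.4335, 0.1554, 0.1088]
ee_rot: [0.0, 0.583, 0.812, 0.009]
contact_force: [0.5, 0.5, -0.5]
width: 0.0514
```

Call:
play_rows([
  {"dx": -2,"dy": -2,"dz": -14,"turn": 0,"fingers": -0.2},
  {"dx": -1,"dy": -1,"dz": -10,"turn": 0,"fingers": -0.2},
  {"dx": 0,"dy": 0,"dz": 0,"turn": 0,"fingers": -0.2},
  {"dx": 0,"dy": 0,"dz": 0,"turn": 0,"fingers": -0.2},
])

```text
clock: 4.42
position: [0.4341, 0.154, 0.0895]
ee_rot: [0.003, 0.583, 0.812, 0.013]
contact_force: [0.6, -0.8, -0.1]
width: 0.051
```

Call:
play_rows([
  {"dx": -4,"dy": 0,"dz": -5,"turn": 0,"fingers": -0.2},
  {"dx": 0,"dy": 0,"dz": 0,"turn": 0,"fingers": -0.2},
  {"dx": 0,"dy": 0,"dz": 0,"turn": 0,"fingers": 1},
  {"dx": 0,"dy": 0,"dz": 0,"turn": 0,"fingers": 1},
  {"dx": 0,"dy": 0,"dz": 0,"turn": 0,"fingers": 1},
  {"dx": 0,"dy": 0,"dz": 0,"turn": 0,"fingers": 1},
  {"dx": 0,"dy": 0,"dz": 0,"turn": 0,"fingers": 1},
  {"dx": 0,"dy": 0,"dz": 0,"turn": 0,"fingers": 1},
], squeeze=50)

```text
clock: 5.08
position: [0.4328, 0.1544, 0.0885]
ee_rot: [0.006, 0.582, 0.813, 0.015]
contact_force: [0.3, 0.4, -0.9]
width: 0.0268
```

Call:
play_rows([
  {"dx": -6.7,"dy": -2.2,"dz": 7.1,"turn": 0,"fingers": 1},
  {"dx": -6.7,"dy": -2.2,"dz": 7.1,"turn": 0,"fingers": 1},
  {"dx": -6.7,"dy": -2.2,"dz": 7.1,"turn": 0,"fingers": 1},
  {"dx": 0,"dy": 0,"dz": 0,"turn": 0,"fingers": 1},
])

```text
clock: 5.42
position: [0.4098, 0.1474, 0.1107]
ee_rot: [0.005, 0.583, 0.813, 0.014]
contact_force: [0.4, -1.5, -2.2]
width: 0.0263
```

Call:
play_rows([
  {"dx": -6.7,"dy": -2.2,"dz": 7.1,"turn": 0,"fingers": 1},
  {"dx": -6.7,"dy": -2.2,"dz": 7.1,"turn": 0,"fingers": 1},
  {"dx": -6.7,"dy": -2.2,"dz": 7.1,"turn": 0,"fingers": 1},
  {"dx": -6.7,"dy": -2.2,"dz": 7.1,"turn": 0,"fingers": 1},
  {"dx": 0,"dy": 0,"dz": 10,"turn": 0,"fingers": 1},
  {"dx": 0,"dy": 0,"dz": 5,"turn": 0,"fingers": 1},
  {"dx": 0,"dy": 0,"dz": 0,"turn": 0,"fingers": 1},
  {"dx": 0,"dy": 0,"dz": 0,"turn": 0,"fingers": 1},
])

```text
clock: 6.08
position: [0.376, 0.137, 0.1598]
ee_rot: [0.005, 0.583, 0.813, 0.014]
contact_force: [0.4, 0.4, -2.7]
width: 0.0269
```

Run:
```python
from h import *
st=get_state();print(st["position"],st["ee_rot"],st["contact_force"])
a=get_image("side")["pixels"][60:260,280:480];b=get_image("wrist")["pixels"]
save("v3.png",np.hstack([cv2.resize(a,(400,400)),b[:,150:500]]))
```

```text
[0.3759733  0.13701563 0.1598392 ] [0.00488235 0.58265441 0.81257618 0.01448977] [ 0.38048252  0.40159342 -2.68351031]
```

View pics/v3.png

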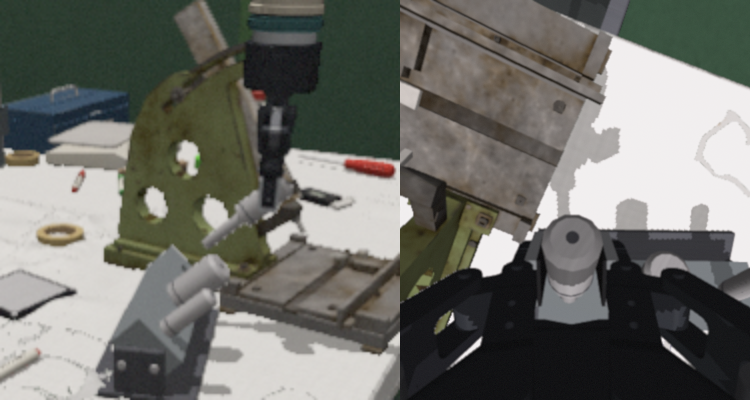

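Call:
play_rows([
  {"dx": 8,"dy": 2.6,"dz": 6,"turn": 0,"fingers": 1},
  {"dx": 12,"dy": 4,"dz": 3,"turn": 0,"fingers": 1},
  {"dx": 12,"dy": 4,"dz": 0,"turn": 0,"fingers": 1},
  {"dx": 12,"dy": 4,"dz": 0,"turn": 0,"fingers": 1},
  {"dx": 0,"dy": 0,"dz": 0,"turn": 0,"fingers": 1},
  {"dx": 0,"dy": 0,"dz": 0,"turn": 0,"fingers": 1},
], squeeze=40)

```text
clock: 6.68
position: [0.4266, 0.1537, 0.1678]
ee_rot: [0.004, 0.583, 0.813, 0.014]
contact_force: [0.1, -0.3, -2.6]
width: 0.0265
```

Call:
play_rows([
  {"dx": -2,"dy": -0.6,"dz": -11,"turn": 0,"fingers": 1},
  {"dx": -2,"dy": -0.6,"dz": -11,"turn": 0,"fingers": 1},
  {"dx": -5,"dy": -1.6,"dz": -6,"turn": 0,"fingers": 1},
  {"dx": -5,"dy": -1.6,"dz": -6,"turn": 0,"fingers": 1},
  {"dx": -5,"dy": -1.6,"dz": -6,"turn": 0,"fingers": 1},
  {"dx": -5,"dy": -1.6,"dz": -8,"turn": 0,"fingers": 1},
  {"dx": 0,"dy": 0,"dz": 0,"turn": 0,"fingers": 1},
])

```text
clock: 7.27
position: [0.411, 0.1476, 0.1228]
ee_rot: [0.011, 0.583, 0.812, 0.022]
contact_force: [-2.1, -0.2, 2.1]
width: 0.0268
```

Call:
play_rows([
  {"dx": -4,"dy": -1.3,"dz": -8,"turn": 0,"fingers": 1},
  {"dx": -4,"dy": -1.3,"dz": -8,"turn": 0,"fingers": 1},
  {"dx": -3,"dy": -1,"dz": -8,"turn": 0,"fingers": 1},
  {"dx": -2,"dy": -0.6,"dz": -8,"turn": 0,"fingers": 1},
  {"dx": 0,"dy": 0,"dz": 0,"turn": 0,"fingers": 1},
])

```text
clock: 7.68
position: [0.4016, 0.1445, 0.0938]
ee_rot: [0.016, 0.583, 0.812, 0.027]
contact_force: [-1.4, -1.2, 2.2]
width: 0.0267
```

Run:
```python
from h import *
st=get_state();print(st["position"],st["ee_rot"],st["contact_force"])
a=get_image("side")["pixels"][110:260,330:480];b=get_image("wrist")["pixels"]
save("v4.png",np.hstack([cv2.resize(a,(400,400)),b[:,150:500]]))
```

```text
[0.4016301  0.14452955 0.09382004] [0.01576334 0.58265082 0.81212105 0.02699889] [-1.44155857 -1.24350323  2.18992841]
```

View pics/v4.png

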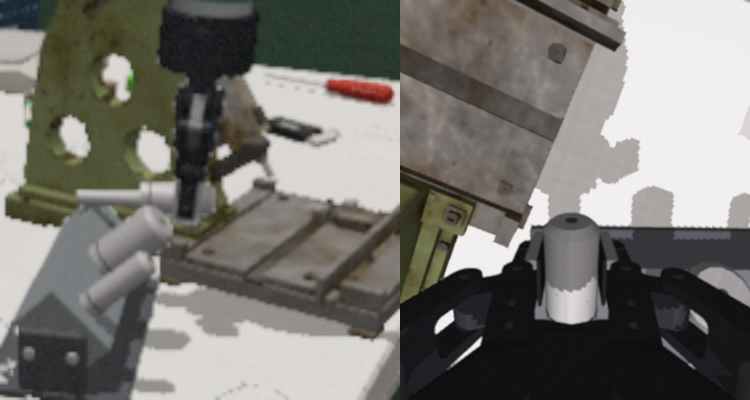

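Call:
play_rows([
  {"dx": -2,"dy": -0.6,"dz": -7,"turn": 0,"fingers": 1},
  {"dx": -1,"dy": -0.3,"dz": -6,"turn": 0,"fingers": 1},
  {"dx": 0,"dy": 0,"dz": 0,"turn": 0,"fingers": 1},
])

```text
clock: 8.03
position: [0.4009, 0.1441, 0.0822]
ee_rot: [0.018, 0.583, 0.812, 0.029]
contact_force: [-0.2, -0.1, 2.1]
width: 0.0263
```

Call:
play_rows([
  {"dx": 0,"dy": 0,"dz": 0,"turn": 0,"fingers": 1},
  {"dx": 0,"dy": 0,"dz": 0,"turn": 0,"fingers": 1},
  {"dx": 0,"dy": 0,"dz": 10,"turn": 0,"fingers": 1},
  {"dx": 0,"dy": 0,"dz": 20,"turn": 0,"fingers": 1},
  {"dx": 0,"dy": 0,"dz": 20,"turn": 0,"fingers": 1},
  {"dx": 0,"dy": 0,"dz": 20,"turn": 0,"fingers": 1},
  {"dx": 0,"dy": 0,"dz": 20,"turn": 0,"fingers": 1},
  {"dx": 0,"dy": 0,"dz": 10,"turn": 0,"fingers": 1},
  {"dx": 0,"dy": 0,"dz": 0,"turn": 0,"fingers": 1},
  {"dx": 0,"dy": 0,"dz": 0,"turn": 0,"fingers": 1},
], squeeze=100)

```text
clock: 8.87
position: [0.3884, 0.1416, 0.1786]
ee_rot: [0.007, 0.583, 0.813, 0.017]
contact_force: [-1.0, 0.9, -2.0]
width: 0.0251
```

Run:
```python
from h import *
st=get_state();print(st["position"],st["ee_rot"],st["contact_force"],st["qpos"])
a=get_image("side")["pixels"][40:240,300:500];b=get_image("top")["pixels"][180:330,270:470]
save("v5.png",np.hstack([cv2.resize(a,(400,400)),cv2.resize(b,(400,300))[:,:].copy() if 0 else cv2.resize(b,(400,400))]))
```

```text
[0.38839875 0.14155083 0.17857948] [0.00676173 0.58256455 0.81257517 0.01715864] [-1.01777969  0.87272353 -2.04998915] [ 0.16818191  0.06197509  1.94725128  0.01632679  1.09851747 -1.73658742]
```

View pics/v5.png

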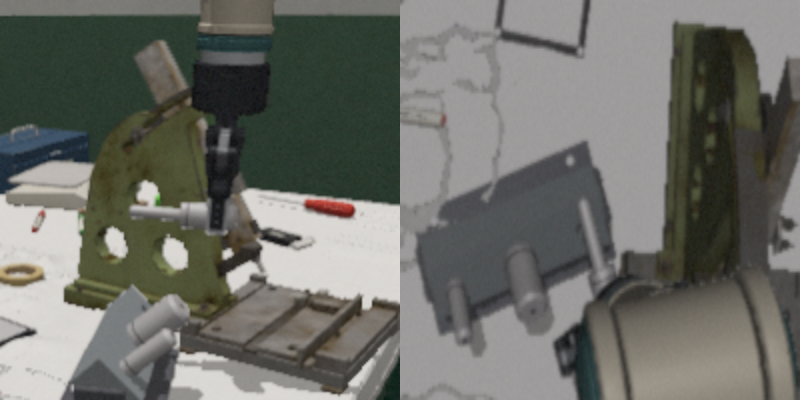

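Call:
play_rows([
  {"dx": 5,"dy": 5,"dz": 5,"turn": -0.04,"fingers": 1},
  {"dx": 10,"dy": 8,"dz": 5,"turn": -0.08,"fingers": 1},
  {"dx": 16,"dy": 8,"dz": 0,"turn": -0.08,"fingers": 1},
  {"dx": 16,"dy": 8,"dz": 0,"turn": -0.08,"fingers": 1},
  {"dx": 16,"dy": 8,"dz": 0,"turn": -0.08,"fingers": 1},
  {"dx": 16,"dy": 8,"dz": 0,"turn": -0.08,"fingers": 1},
  {"dx": 16,"dy": 8,"dz": 0,"turn": -0.08,"fingers": 1},
  {"dx": 16,"dy": 8,"dz": 0,"turn": -0.08,"fingers": 1},
  {"dx": 16,"dy": 6,"dz": 0,"turn": -0.08,"fingers": 1},
  {"dx": 16,"dy": 6,"dz": 0,"turn": -0.08,"fingers": 1},
  {"dx": 16,"dy": 6,"dz": 0,"turn": -0.08,"fingers": 1},
  {"dx": 12,"dy": 4,"dz": 0,"turn": -0.08,"fingers": 1},
  {"dx": 6,"dy": 2,"dz": 0,"turn": -0.04,"fingers": 1},
  {"dx": 0,"dy": 0,"dz": 0,"turn": 0,"fingers": 1},
  {"dx": 0,"dy": 0,"dz": 0,"turn": 0,"fingers": 1},
])

```text
clock: 10.22
position: [0.5576, 0.2273, 0.1608]
ee_rot: [-0.002, 0.903, 0.43, -0.009]
contact_force: [0.0, 0.4, -3.4]
width: 0.0251
```

Call:
play_rows([
  {"dx": 6,"dy": 2,"dz": 1,"turn": 0,"fingers": 1},
  {"dx": 12,"dy": 3,"dz": 2,"turn": 0,"fingers": 1},
  {"dx": 12,"dy": 3,"dz": 2,"turn": 0,"fingers": 1},
  {"dx": 12,"dy": 3,"dz": 2,"turn": 0,"fingers": 1},
  {"dx": 12,"dy": 3,"dz": 1,"turn": 0,"fingers": 1},
  {"dx": 6,"dy": 2,"dz": 0,"turn": 0,"fingers": 1},
  {"dx": 0,"dy": 0,"dz": 0,"turn": 0,"fingers": 1},
  {"dx": 0,"dy": 0,"dz": 0,"turn": 0,"fingers": 1},
  {"dx": 0,"dy": 0,"dz": 0,"turn": 0,"fingers": 1},
])

```text
clock: 10.97
position: [0.6132, 0.2422, 0.1643]
ee_rot: [-0.004, 0.901, 0.433, -0.016]
contact_force: [-0.8, -0.0, -3.1]
width: 0.0256
```

Run:
```python
from h import *
st=get_state();print(st["position"],st["ee_rot"],st["contact_force"],abs(st["qd"]).max())
q=np.array(st["ee_rot"]);x=R.from_quat(q[[1,2,3,0]]).as_matrix();th=np.arctan2(x[1,0],x[0,0])-np.pi/2
d=np.array([np.cos(th),np.sin(th),0]);G=st["position"]-x[:,2]*.008
sh=G+d*.068;tip=G+d*.096;hd=G-d*.019;print("shank est",sh)
out=[]
for n in ("side","top"):
    im=get_image(n);c=cam(im);P=proj(c,[hd,sh,tip,[.6736,.2003,.009]]);a=im["pixels"].copy()
    for k,z in enumerate(P): print(n,z.round(1))
    u,v=P[1].astype(int);x0,y0=u-67,v-67
    a=cv2.resize(a[y0:y0+134,x0:x0+134],(400,400),interpolation=cv2.INTER_CUBIC)
    for z in P: cv2.circle(a,tuple(((z-[x0,y0])*400/134).astype(int)),2,(255,0,0),-1)
    out.append(a)
    print([(m["xy"],round(m["p"],2)) for m in masks_of(im,"mandrel_middle")[:2]])
save("v6.png",np.hstack(out))
```

```text
[0.61318461 0.24224695 0.16427299] [-0.00367531  0.90132273  0.43284592 -0.01575559] [-0.75982139 -0.04599586 -3.12453504] 0.014982057009609005
shank est [0.66652024 0.19980367 0.1722688 ]
side [297.9 152.7]
side [288.1 143.4]
side [285.2 140.7]
side [289.3 205.3]
[([298.4, 152.1], 0.67)]
top [319.2 194.7]
top [345.  162.4]
top [353.2 152.1]
top [342.3 175.9]
[]
```

View pics/v6.png

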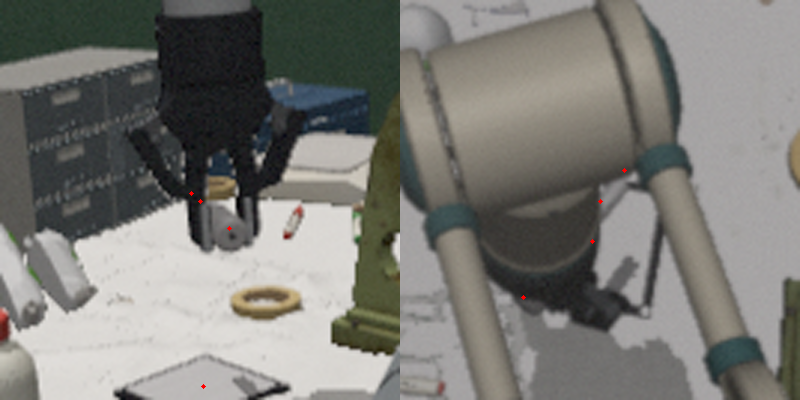

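Run:
```python
from h import *
st=get_state();im=get_image("wrist");c=cam(im,st)
q=np.array(st["ee_rot"]);x=R.from_quat(q[[1,2,3,0]]).as_matrix();th=np.arctan2(x[1,0],x[0,0])-np.pi/2
G=st["position"]-x[:,2]*.009
ms=masks_of(im,"mandrel_middle");print([(m["xy"],m["p"],m["region"].sum()) for m in ms])
m=ms[0]["region"];ys,xs=np.nonzero(m);print(xs.min(),xs.max(),ys.min(),ys.max())
def mod(el,g):
    z=-np.array([np.cos(th)*np.cos(el),np.sin(th)*np.cos(el),-np.sin(el)]) # el>0: shank down
    y=np.array([-np.sin(th),np.cos(th),0]);X=np.cross(y,z)
    return cyl(.014,-g,.06-g)@np.array([X,y,z]) + G
best=[]
for el in range(-25,50,5):
    for g in (.036,.040,.044):
        h=hull_mask(c,mod(np.radians(el),g));h[ys.max()+1:]=0
        best.append(((h&m).sum()/(h|m).sum(),el,g))
best.sort(reverse=True);print([(round(a,3),b,g) for a,b,g in best[:8]])
a=im["pixels"].copy();_,el,g=best[0]
cv2.polylines(a,[cv2.convexHull(proj(c,mod(np.radians(el),g)).astype(np.int32))],1,(255,0,0),1)
save("w7.png",np.hstack([cv2.resize(a[100:400,200:440],(480,600)),cv2.resize(get_image("top")["pixels"][130:330,260:360],(300,600))]))
```

```text
[([324.0, 268.3], 0.56, np.int64(5480))]
294 349 214 323
[(np.float64(0.893), 20, 0.04), (np.float64(0.893), 15, 0.04), (np.float64(0.885), 25, 0.04), (np.float64(0.885), 10, 0.04), (np.float64(0.879), 5, 0.04), (np.float64(0.871), 30, 0.04), (np.float64(0.863), -5, 0.04), (np.float64(0.862), -15, 0.036)]
```

View pics/w7.png

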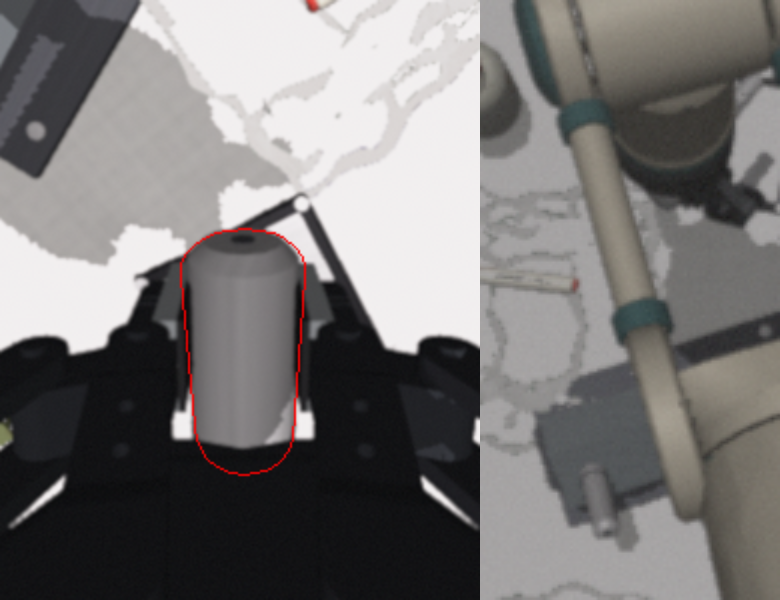

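Run:
```python
from h import *
st=get_state();im=get_image("wrist");c=cam(im,st)
q=np.array(st["ee_rot"]);x=R.from_quat(q[[1,2,3,0]]).as_matrix();th=np.arctan2(x[1,0],x[0,0])-np.pi/2
print(x[:,2])
for b in (.008,.010):
  G=st["position"]-x[:,2]*b
  for el in (-15,-10,-5,0,5,10,15,20,45):
    e=np.radians(el);z=-np.array([np.cos(th)*np.cos(e),np.sin(th)*np.cos(e),-np.sin(e)])
    y=np.array([-np.sin(th),np.cos(th),0]);X=np.cross(y,z)
    F=G+z*.02;P=proj(c,[F,F+.014*X,F-.014*X]);print(b,el,P[:,1].round(1))
pix=im["pixels"][205:240,322].astype(int).sum(1)//3;print(pix.tolist())
```

```text
[-0.0302767  -0.0066654  -0.99951933]
0.008 -15 [222.8 224.8 221.2]
0.008 -10 [223.2 228.  219.3]
0.008 -5 [223.9 231.7 217.6]
0.008 0 [224.9 235.7 216.2]
0.008 5 [226.3 240.  215.2]
0.008 10 [228.  244.7 214.4]
0.008 15 [230.  249.6 214. ]
0.008 20 [232.4 254.7 213.9]
0.008 45 [248.5 281.3 219.6]
0.01 -15 [224.2 226.4 222.4]
0.01 -10 [224.6 229.7 220.5]
0.01 -5 [225.3 233.4 218.8]
0.01 0 [226.4 237.5 217.4]
0.01 5 [227.8 241.9 216.4]
0.01 10 [229.6 246.7 215.6]
0.01 15 [231.7 251.7 215.2]
0.01 20 [234.1 256.9 215.2]
0.01 45 [250.6 284.  221.1]
[239, 240, 240, 240, 221, 148, 66, 37, 52, 64, 69, 68, 53, 35, 27, 35, 50, 64, 70, 71, 69, 77, 100, 116, 120, 120, 122, 121, 122, 122, 123, 121, 121, 124, 131]
```

Run:
```python
from h import *
s=get_state();print(s["clock"],s["position"],abs(s["qd"]).max(),s["width"]);print(sign_off())
```

```text
11.3667 [0.61379272 0.24239058 0.16473841] 0.0035632783518311666 0.024887308465720674
the job is handed in; nothing more can be done
None
```

I drew the middle mandrel out of the right-hand hole and turned it level by pressing its shank down on the rack's ridge so that it pivoted in the fingers. I then carried it over the mirror and handed the job in at 11.4 s, still gripping it.

- **Position:** I put mid-shank at about (0.667, 0.200, 0.172) m, some 7 mm from the mirror centre and 16 cm above the glass. This comes from the arm pose, because the fingers and arm hid most of the shank from the cameras.
- **Level:** the shank is tipped up by about 3–5 degrees, judged from the wrist camera's view of the head's end face and the pressing geometry. A cruder outline fit in the wrist view disagreed. It leaned towards 15–20 degrees the other way, but hardly told one tilt from another, so I trusted the end face. The tool itself leans about 2 degrees.
- **Grip:** it was set to 100 N, with joint speeds near zero at hand-in.
- **Other things:** both other mandrels still looked seated after the lift. The last pictures show the small one in place, while the arm hid the large one. I saw nothing touch the mirror or move the things lying about, though I did not measure those again at the end.

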